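# Pack the tea caddy

## Robot

A 7-joint arm with a two-finger parallel gripper is mounted at the origin on a cart in front of the work surface, level with it; the furniture and walls round the work are solid. World frame = base frame: x ahead of the robot, y to its left, z up, the work surface at z = 0. Lengths are in m, angles in rad, forces in N, time in s.
With the tool pointing down it reaches from about 0.425 to 0.925 m from the base axis. Payload 6.8 kg.
Tool frame: the origin (TCP) lies at the very end of the fingers, on their centre line; the grasp point (between the pads) lies bot.grip_point_offset behind it (bot.grip_point_offset is the distance from the TCP to the grasp point, in m); z points along the fingers, y is the line along which they close (so a half turn about z gives the same grasp; the last joint's range is limited). The gripper opens to 85 mm and grips with 20 to 120 N. Pads are 22 mm wide; open, the fingers measure 114 mm over their backs; the gripper's body (76 mm by 85 mm) begins 54 mm behind the grasp point. The pads swing forward as they close: fully open they stand 13 mm farther back than shut.
Start: joints at [1.182, 0.477, 0.022, 1.555, -0.011, 1.109, -0.083], TCP at [0.187, -0.649, 0.231] pointing down, gripper open.
Joint ranges: [-2.96, 2.96], [-0.34, 2.1], [-1.41, 1.46], [0.24, 2.44], [-1.37, 4.51], [0.17, 1.92], [-2.96, 2.96]. Speed limits (rad/s): [2.39, 2.39, 3.14, 3.14, 3.14, 3.14, 3.14].

## Interface

Orientations are given as a unit quaternion [w, x, y, z].
In Python, from station import bot, imaging gives the robot as it stands. The module is installed in compiled form; this text tells all that it offers.
- The arm moves only by the tool carry_out, never from a script. Its argument "targets" is one flat list of numbers, 5 for each row, row after row: the closure in counts, from 0 (fully open) to 255 (shut), then the shift along the world's x, y, z in mm, then the turn about the world's z in degrees. A call has 1 to 20 rows; each row shifts and turns the commanded pose from where the row before left it; what a row does not reach is not made up. A row lasts 1/10 s, in which the tool goes at most 50 mm and 8.59 degrees, less where a joint would pass 70% of its speed; a pose out of reach is approached as far as the arm can. A call is refused whole if a number of a shift passes 50 or a number of a turn 8.59, either way. A call with a gripper value outside its range is refused whole. The fingers move at their own pace and stop on an object; "newtons" is the grip in N (left out, the last holds). Time passes only in rows, so rows that do not move let the fingers close. It gives the time, the measured TCP pose, the force, the opening and the grip force at its end, in the units of the state.
- bot.get_obs(): the state, without advancing time (a new reading comes with each control period).
- imaging.read_camera(name): name is "scene" or "top" or "wrist"; returns a dict with "frame" (480x640x3 uint8, red, green, blue), "fov_y" (degrees; the focal length in pixels is half the picture's height over the tangent of half this angle, whatever the lens; pixels are square), "cx", "cy" (the principal point, pixels), "k1" (the pictures are not rectified: a ray, as slopes to the right and down, at radius r is drawn at 1 + k1 r^2 times it, then the intrinsics apply), "pose" (4x4, takes a point from camera to world coordinates); the wrist camera has in their place "tool_from_camera" (4x4, takes a point from camera to tool coordinates, whose origin is the TCP and whose axes are the flange's). Camera axes: x right, y up, looking along -z (the intrinsics and any distortion apply to the point x, -y, -z); pixel columns grow to the right and rows downward; lengths in m; the calibration is good to about 2 mm. A picture is of the moment at which its call begins: read the wrist's pose just before it. There is no depth.
- bot.hand_in(): hands the job in; it is judged then, once.
The state is a dict: "t": time; "q": joint angles; "joint_vel": joint speeds; "joint_torque": joint torques, N m; "eef_pos": TCP position; "tool_rot": TCP orientation; "contact_force": force on the tool from outside, world axes, zero at the start; "torque": the same for the moment, N m; "gripper_width": opening from 0.0 (shut) to 1.0 (fully open); "grasp_force": force on a finger pad.
Only numpy, scipy, OpenCV 4.12 (cv2) and the standard library are available. Lean on these libraries where they do the work, as an engineer would, in place of code of your own. Each camera call takes 0.05 s, during which the arm holds its last target. There are 200 camera calls.

## Task

Pack the wooden caddy for the tea table. First slide the tea carton that lies in it, without lifting it or tipping it, squarely flush against one of the two caddy walls that carry no handle (either one will do); then stand the glass sugar dispenser and the stack of wafer cups upright on the caddy floor in the row this frees, one behind the other. Set both down gently, do not drop or tip them, and leave the other things around where they are.

Things in the scene. Friction and masses are not known exactly. Their poses are not given: they have to be found in the camera images.
- caddy: Open light-wood caddy with a small steel bow handle on each of two ends; it does not move when pushed (it grips the worktop). Inside 140 mm along its x by 130 mm along its y; floor 6 mm above the worktop; walls 7 mm thick, their top 46 mm above the worktop; the handles are on the two y ends and stand out 17 mm, below the rim. Origin: centre of its underside, on the worktop.
- tea_carton: Closed mustard-yellow carton of tea bags, 64 mm along its x, 116 mm along its y, 55 mm high, about 60 g, lying loose on the caddy floor about midway between the two x walls with its long side roughly along the caddy's y, up to 0.1 rad askew (when flush at a wall its centre is 38 mm from the caddy's centre along the caddy's x). Origin: centre of its underside.
- sugar_shaker: Round glass sugar dispenser with a grey metal cap, 68 mm in diameter, 137 mm high, about 0.4 kg, standing on the worktop on one side of the caddy (left or right); it takes a grip across the cap's lower part, 64 to 68 mm wide, 95 to 115 mm above its foot. Its flap does not move. Origin: centre of its underside, z up along its axis.
- wafer_stack: Stack of tan wafer cups, one rigid piece, 116 mm high, about 40 g, 54 mm in diameter at the top, narrower at the foot, standing on the worktop on the other side of the caddy; it takes a grip near its top, about 52 mm wide, 85 to 105 mm above its foot. Origin: centre of its underside, z up along its axis.
- salt_pot: Bystander: salt shaker, 44 mm in diameter, 90 mm high. Origin: centre of its underside.
- pepper_pot: Bystander: pepper shaker, 44 mm in diameter, 90 mm high. Origin: centre of its underside.
- mug: Bystander: grey stoneware mug, 70 x 102 mm with its handle, 90 mm high. Origin: centre of its footprint, handle included, at its underside.
- bowl: Bystander: small pink plastic bowl, 86 mm in diameter, 40 mm high. Origin: centre of its underside.
- cream_cup: Bystander: coffee cream portion cup, 48 x 39 mm, 19 mm high. Origin: near the centre of its underside.
Things that resemble listed ones, but are neither listed nor needed, are in the scene too. Several things have the shape of the tea_carton; the one meant has the colours described above.

How it is judged:
On the way:
1. the tea carton is flush against one of the caddy's x walls, before the other two are in the caddy ((x of tea_carton in the frame of caddy above 0.033 m or x of tea_carton in the frame of caddy below -0.033 m) and angle between the y axis of tea_carton and the y axis of caddy, either way round below 0.07 rad and z of tea_carton in the frame of caddy between 0.003 and 0.012 m and horizontal distance between each of sugar_shaker, wafer_stack and caddy above 0.12 m), for 0.2 s.
At the end, for the whole second after the job is handed in: The tea carton lies flat on the caddy floor against one of the x walls (within 5 mm, squarely within 0.07 rad); the sugar dispenser and the wafer stack both stand upright (within 0.1 rad) on the caddy floor, between its walls, released and at rest ((x of tea_carton in the frame of caddy above 0.033 m or x of tea_carton in the frame of caddy below -0.033 m) and angle between the y axis of tea_carton and the y axis of caddy, either way round below 0.07 rad and z of tea_carton in the frame of caddy between 0.003 and 0.012 m and x of sugar_shaker in the frame of caddy between -0.04 and 0.04 m and y of sugar_shaker in the frame of caddy between -0.04 and 0.04 m and z of sugar_shaker in the frame of caddy between 0.003 and 0.012 m and angle between each of sugar_shaker, wafer_stack's own z axis and vertical below 0.1 rad and linear speed of each of sugar_shaker, wafer_stack, tea_carton below 0.03 m/s and x of wafer_stack in the frame of caddy between -0.052 and 0.052 m and y of wafer_stack in the frame of caddy between -0.052 and 0.052 m and z of wafer_stack in the frame of caddy between 0.003 and 0.012 m); the robot touches nothing.
It fails at once if the tea carton is lifted more than about 20 mm or tipped over 0.4 rad (z of tea_carton in the frame of caddy above 0.026 m or angle between tea_carton's own z axis and vertical above 0.4 rad).
It fails at once if the sugar dispenser or the wafer stack is tipped over 0.5 rad (angle between any of sugar_shaker, wafer_stack's own z axis and vertical above 0.5 rad).
It fails at once if the sugar dispenser or the wafer stack is dropped (falls free faster than 0.7 m/s, about 25 mm) ((linear speed of sugar_shaker above 0.7 m/s and contact force between the fingers and sugar_shaker below 0.05 N) or (linear speed of wafer_stack above 0.7 m/s and contact force between the fingers and wafer_stack below 0.05 N)).
It fails at once if a bystander is moved by more than 40 mm (distance of any of salt_pot, pepper_pot, mug, bowl, cream_cup from where it was at the start of the episode above 0.04 m).
It also fails if it takes over 64 s, if anything falls off the work surface, if the arm or the gripper's body presses on something with over 40 N, if the wrist force passes 120 N, or if a joint passes its speed limit or range.

## Working session

There is one attempt and no reset: what is moved stays moved. The work goes in short steps, Python scripts to look and compute and a tool call to move; the robot and the scene stay as the last step left them, time stands still between calls to the robot, and variables do not carry over. Pictures are saved under pics/ and viewed, at most 10 in all, crops included, and the job is handed in when it is done.

Besides the shell and the picture viewer there is one more tool, called after "Call:" as a command line: name --argument value ..., lists and objects as JSON in quotes. carry_out: Moves the arm, as the interface text tells. Its arguments: {"type":"object","properties":{"targets":{"type":"array","items":{"type":"number"}},"newtons":{"type":"number"}},"required":["targets"]}

```bash
mkdir -p pics; cat > h.py <<'E'
import numpy as np, cv2
from station import bot, imaging
from scipy.spatial.transform import Rotation as R
def snap(name,fn):
    o=bot.get_obs(); c=imaging.read_camera(name)
    cv2.imwrite('pics/'+fn,c['frame'][:,:,::-1])
    T=c.get('pose')
    if T is None:
        q=o['tool_rot'];W=np.eye(4);W[:3,:3]=R.from_quat([q[1],q[2],q[3],q[0]]).as_matrix();W[:3,3]=o['eef_pos'];T=W@np.array(c['tool_from_camera'])
    np.savez('pics/'+fn[:-4]+'.npz',T=T,p=[c['fov_y'],c['cx'],c['cy'],c['k1']]); return c
def K(fn):
    d=np.load('pics/'+fn[:-4]+'.npz');f,cx,cy,k=d['p'];F=240/np.tan(np.radians(f)/2)
    return d['T'],np.array([[F,0,cx],[0,F,cy],[0,0,1]]),np.array([k,0,0,0.])
def px2w(fn,uv,z):
    T,k,D=K(fn);p=cv2.undistortPointsIter(np.array(uv,float).reshape(-1,1,2),k,D,None,None,(3,100,1e-10)).reshape(-1,2)
    d=np.c_[p[:,0],-p[:,1],-np.ones(len(p))]@T[:3,:3].T;o=T[:3,3]
    return o+d*((np.array(z)-o[2])/d[:,2])[:,None]
def w2px(fn,P):
    T,k,D=K(fn);c=(np.atleast_2d(P)-T[:3,3])@T[:3,:3]
    return cv2.projectPoints(c*[1,-1,-1],np.zeros(3),np.zeros(3),k,D)[0].reshape(-1,2)
E
python3 - <<'E'
from h import *
np.set_printoptions(precision=4,suppress=True)
for n in('top','scene'): snap(n,n+'0.png'); print(K(n+'0.png'))
o=bot.get_obs();print(o,bot.grip_point_offset)
E
```

```text
(array([[-0.0159,  0.9925, -0.1213,  0.3258],
       [-0.9999, -0.0157,  0.002 ,  0.0033],
       [ 0.0001,  0.1214,  0.9926,  1.5394],
       [ 0.    ,  0.    ,  0.    ,  1.    ]]), array([[484.7962,   0.    , 321.739 ],
       [  0.    , 484.7962, 241.9123],
       [  0.    ,   0.    ,   1.    ]]), array([-0.122,  0.   ,  0.   ,  0.   ]))
(array([[-0.6483,  0.5597, -0.5161, -0.0322],
       [-0.7613, -0.4859,  0.4293,  0.4397],
       [-0.0105,  0.6713,  0.7412,  0.8285],
       [ 0.    ,  0.    ,  0.    ,  1.    ]]), array([[434.441 ,   0.    , 322.153 ],
       [  0.    , 434.441 , 242.4712],
       [  0.    ,   0.    ,   1.    ]]), array([-0.072,  0.   ,  0.   ,  0.   ]))
{'t': 0.1, 'q': array([ 1.1819,  0.4777,  0.0223,  1.5563, -0.0115,  1.1093, -0.0831]), 'joint_vel': array([ 0.0006, -0.0017,  0.0018, -0.0031, -0.0014,  0.0004, -0.0008]), 'joint_torque': array([  0.0055, -59.7756,   1.6141, -28.1952,   0.0128,   0.0051,
        -0.    ]), 'eef_pos': array([ 0.1869, -0.6481,  0.2304]), 'tool_rot': array([-0.0008,  0.9902,  0.1399, -0.0002]), 'contact_force': array([-0.2001, -0.01  ,  0.0777]), 'torque': array([-0.0341, -0.0313,  0.013 ]), 'grasp_force': 0.0, 'gripper_width': 1.0020271116640784} 0.0187
```

View pics/top0.png

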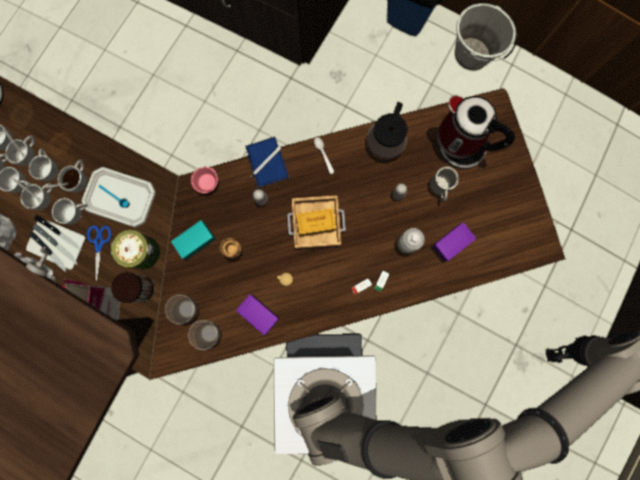

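View pics/scene0.png

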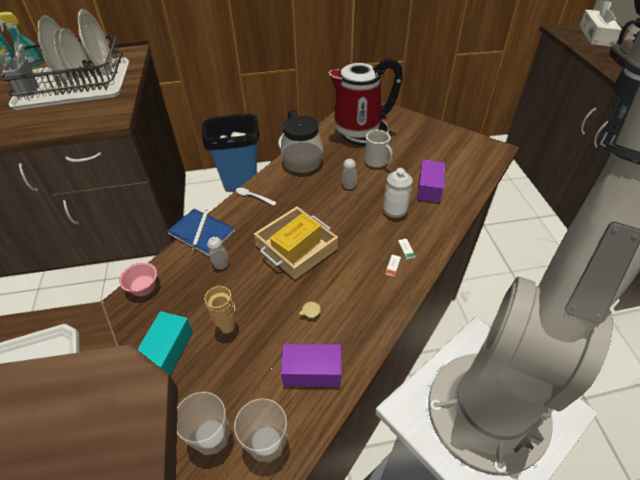

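The top view shows the caddy at (317,222), with handles at its left and right ends (world ±y), so the x walls are the near and far ones.

- **Carton:** the candidates are yellow (316,220), teal (192,240), purple (258,314) and purple (455,242). I choose the yellow one in the caddy.
- **Sugar dispenser:** the candidates are the glass with grey cap (410,240), the carafe (387,137), the salt and pepper pots (399,191) and (260,198), and the mug (445,181). I choose (410,240).
- **Wafer stack:** the candidates are tan (231,247) and the tumblers (181,309) and (203,334). I choose (231,247).

Next I check these in a close crop.

```bash
python3 - <<'E'
import cv2
im=cv2.imread('pics/top0.png')
a=cv2.resize(im[190:255,280:355],None,fx=8,fy=8,interpolation=cv2.INTER_CUBIC)
cv2.imwrite('pics/ct.png',a)
im=cv2.imread('pics/scene0.png')
a=cv2.resize(im[160:340,195:425],None,fx=3.3,fy=3.3,interpolation=cv2.INTER_CUBIC)
cv2.imwrite('pics/cs.png',a)
E
```

```text
(no output)
```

View pics/ct.png

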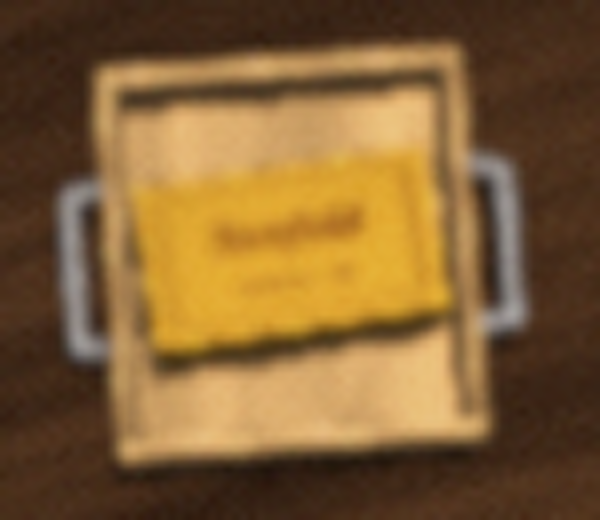

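View pics/cs.png

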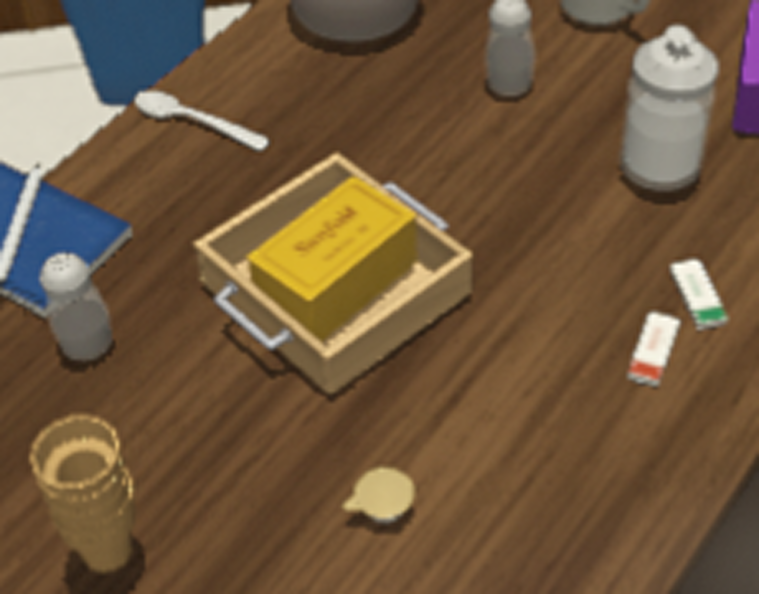

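The crop confirms the choices: yellow carton lying askew in the caddy, glass dispenser with grey cap on the right, tan wafer stack on the left. The caddy rim corners in the top crop are at (97,65), (463,45), (490,437) and (120,462). The carton top corners are at (135,188), (425,152), (447,315) and (160,355).

```bash
python3 - <<'E'
from h import *
np.set_printoptions(precision=4,suppress=True)
def fit(uv,z,lx,ly,tag):
    uv=(np.array(uv)+.5)/8-.5+[280,190]
    P=px2w('top0.png',uv,[z]*4)[:,:2]
    # order: topleft, topright, botright, botleft ; top=+x, left=+y
    c=P.mean(0); ey=(P[0]+P[3]-P[1]-P[2]); ex=P[0]+P[1]-P[2]-P[3]
    print(tag,c,'yaw from x',np.arctan2(ex[1],ex[0]),'from y',np.arctan2(-ey[0],ey[1]),'size',np.linalg.norm(ex)/2,np.linalg.norm(ey)/2)
fit([(97,65),(463,45),(490,437),(120,462)],.046,.154,.144,'caddy')
fit([(135,188),(425,152),(447,315),(160,355)],.061,.064,.116,'carton')
# scene crop: rim corners & tops
s=lambda p:(np.array(p)+.5)/3.3-.5+[195,160]
print('rim scene',px2w('scene0.png',s([(338,155),(470,258),(330,355),(196,245)]),[.046]*4))
print('carton scene',px2w('scene0.png',s([(347,180),(415,217),(320,300),(250,252)]),[.061]*4))
print('wafer top scene',px2w('scene0.png',s([(76,449)]),[.116]),'top',px2w('top0.png',[(231.5,244)],[.116]))
print('wafer base scene',px2w('scene0.png',s([(105,560)]),[.0]))
print('shaker cap rim centre scene',px2w('scene0.png',s([(676,70),(677,30)]),[.112,.137]),'top',px2w('top0.png',[(411.5,237)],[.137]))
print('shaker base front',px2w('scene0.png',s([(662,172)]),[.0]))
for n,p in dict(salt=(399,188),pep=(260,194),mug=(446,178),cream=(286,280),bowl=(204,180),pur=(455,242)).items(): print(n,px2w('top0.png',[p],[.05]))
E
python3 - <<'E'
import cv2
im=cv2.imread('pics/top0.png')
a=cv2.resize(im[215:265,205:255],None,fx=8,fy=8,interpolation=cv2.INTER_CUBIC);b=cv2.resize(im[215:265,385:435],None,fx=8,fy=8,interpolation=cv2.INTER_CUBIC)
cv2.imwrite('pics/cab.png',cv2.hconcat([a,b]))
E
```

```text
caddy [0.5746 0.0168] yaw from x 0.04815554388608721 from y 0.04581023485894068 size 0.15633765292193127 0.14389717161318946
carton [0.5716 0.0169] yaw from x 0.12536265910084046 from y 0.11667919194196538 size 0.06522106084487704 0.11239830476434565
rim scene [[ 0.6529 -0.0462  0.046 ]
 [ 0.5004 -0.0511  0.046 ]
 [ 0.4956  0.0847  0.046 ]
 [ 0.6456  0.0957  0.046 ]]
carton scene [[ 0.6131 -0.0247  0.061 ]
 [ 0.5484 -0.0384  0.061 ]
 [ 0.5298  0.0659  0.061 ]
 [ 0.6005  0.0762  0.061 ]]
wafer top scene [[0.4917 0.2789 0.116 ]] top [[0.4978 0.2684 0.116 ]]
wafer base scene [[0.4865 0.2855 0.    ]]
shaker cap rim centre scene [[ 0.4989 -0.2624  0.112 ]
 [ 0.5125 -0.2739  0.137 ]] top [[ 0.5075 -0.2628  0.137 ]]
shaker base front [[ 0.4997 -0.2657  0.    ]]
salt [[ 0.6752 -0.246   0.05  ]]
pep [[0.6626 0.1919 0.05  ]]
mug [[ 0.7063 -0.398   0.05  ]]
cream [[0.3918 0.1119 0.05  ]]
bowl [[0.7117 0.3708 0.05  ]]
pur [[ 0.501 -0.416  0.05 ]]
```

View pics/cab.png

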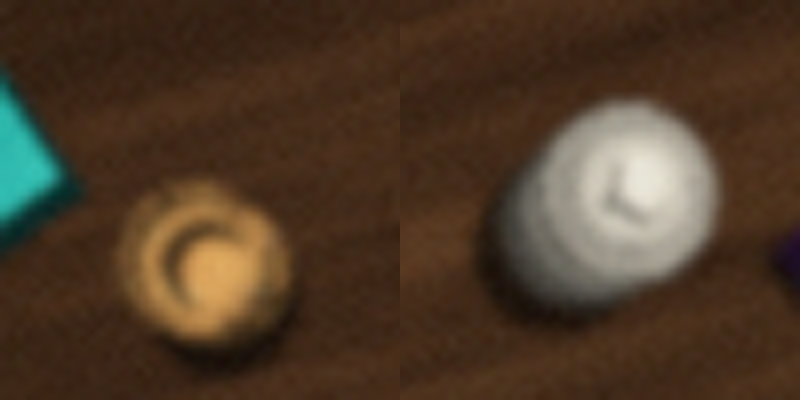

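Call:
carry_out --targets '[60,19,39,0,-0.8,60,19,39,0,-0.8,60,19,39,0,-0.8,60,19,39,0,-0.8,60,19,39,0,-0.8,60,19,39,0,-0.8,60,19,39,0,-0.8,60,19,39,0,-0.8,60,19,39,0,-0.8,60,19,39,0,-0.8,60,19,39,0,-0.8,60,19,39,0,-0.8,60,19,39,0,-0.8,60,19,39,0,-0.8,60,19,39,0,-0.8,60,19,39,0,-0.8,60,10,5,0,-0.6,60,0,0,0,0]'

```text
t: 1.9
eef_pos: [0.5018, -0.018, 0.231]
tool_rot: [-0.0, 1.0, 0.025, -0.0]
contact_force: [-0.4, -0.6, 0.3]
gripper_width: 0.765
grasp_force: 0.0
```

```bash
python3 - <<'E'
from h import *
snap('wrist','w1.png');o=bot.get_obs();print(o['eef_pos'],o['tool_rot'],o['gripper_width'],o['q'])
cad=R.from_euler('z',.047).as_matrix();c0=np.array([.574,.018,0])
P=[c0+cad@[a,b,.046] for a in(-.077,.077) for b in (-.072,.072)]
print(w2px('w1.png',P).round())
E
```

```text
[ 0.5008757  -0.01982458  0.23084404] [ 7.77592707e-05  9.99714181e-01  2.39003235e-02 -5.70119685e-04] 0.7665516010242684 [ 0.25792329  0.21919136 -0.39270219  1.94118438  0.09904317  1.00081813
 -1.70294643]
[[358. 216.]
 [211. 215.]
 [364.  41.]
 [197.  41.]]
```

View pics/w1.png

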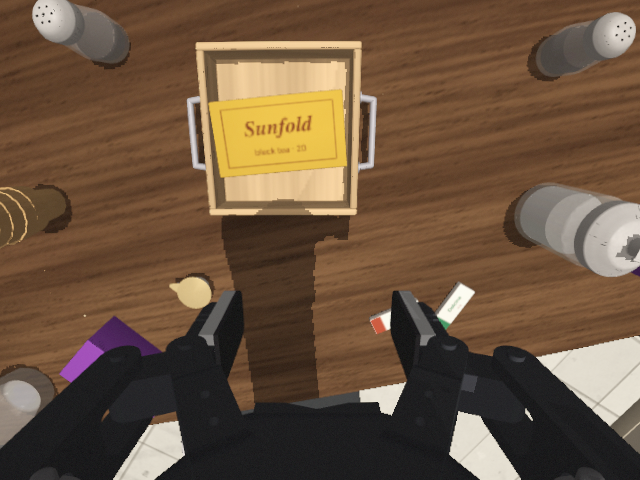

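The wrist view shows the caddy rim corners at (196,43), (361,42), (356,215) and (211,214). The carton top corners are at (209,101), (341,90), (347,165) and (220,177). This agrees with the top-camera estimate.

```bash
python3 - <<'E'
from h import *
np.set_printoptions(precision=4,suppress=True)
for uv,z in(([(196,43),(361,42),(356,214.5),(211,214)],.046),([(209,101),(341,90),(347,165),(220,177)],.061)):
    P=px2w('w1.png',uv,[z]*4)[:,:2];ey=(P[0]+P[3]-P[1]-P[2]); ex=P[0]+P[1]-P[2]-P[3]
    print(P.mean(0),np.arctan2(ex[1],ex[0]),np.arctan2(-ey[0],ey[1]),np.linalg.norm(ex)/2,np.linalg.norm(ey)/2);print(P)
# shaker: cap center, foot
print(px2w('w1.png',[(612,239)],[.11]),px2w('top0.png',[(413.5,238.5),(229.7,247)],[.11,.11]))
E
```

```text
[0.574  0.0194] 0.05409106218192967 0.04808518563005738 0.1517909401578076 0.1418969484931668
[[ 0.6463  0.0945]
 [ 0.6533 -0.0475]
 [ 0.5015 -0.0554]
 [ 0.4949  0.086 ]]
[0.5733 0.0195] 0.137770336687301 0.13280747238372562 0.06397910155231862 0.11391782840937002
[[ 0.598   0.0799]
 [ 0.6119 -0.0321]
 [ 0.5497 -0.0418]
 [ 0.5335  0.072 ]]
[[ 0.5069 -0.2621  0.11  ]] [[ 0.5064 -0.2737  0.11  ]
 [ 0.4896  0.2749  0.11  ]]
```

Call:
carry_out --targets '[60,9,18,0,0,60,9.5,18,0,0,60,0,0,-35,0,60,0,0,-35,0,60,0,0,-35,0,60,0,0,-35,0,60,0,0,-30,0,60,0,0,0,0,60,0,0,-9,0,60,0,0,-9,0,60,0,0,-9,0,60,0,0,-5,0,60,0,0,0,0,60,0,0,0,0]'

```text
t: 3.35
eef_pos: [0.5197, 0.0165, 0.0295]
tool_rot: [0.0, 1.0, 0.024, 0.0]
contact_force: [-0.1, 0.5, -0.6]
gripper_width: 0.766
grasp_force: 0.0
```

```bash
python3 - <<'E'
from h import *
snap('wrist','w2.png');o=bot.get_obs();print(o['eef_pos'],o['contact_force'])
E
```

```text
[0.51984036 0.01652665 0.0296164 ] [ 0.77638605 -0.13489611 -0.46917814]
```

View pics/w2.png

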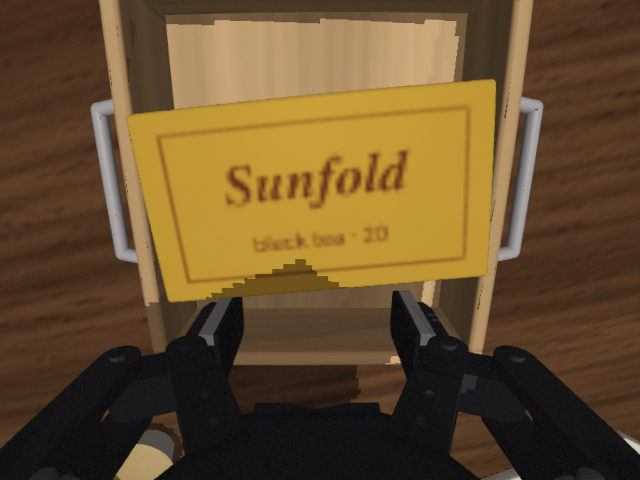

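The fingers are inside the caddy behind the carton, clear of the near wall, whose edge is at row ~365. I push along the caddy's x.

Call:
carry_out --targets '[60,5,0.24,0,0,60,5,0.24,0,0,60,5,0.24,0,0,60,5,0.24,0,0,60,5,0.24,0,0,60,5,0.24,0,0,60,5,0.24,0,0,60,5,0.24,0,0,60,4,0.2,0,0,60,2,0.1,0,0,60,0,0,0,0]'

```text
t: 4.5
eef_pos: [0.5659, 0.0187, 0.0293]
tool_rot: [-0.0, 1.0, 0.023, 0.0]
contact_force: [0.5, -0.1, -0.8]
gripper_width: 0.766
grasp_force: 0.0
```

Call:
carry_out --targets '[60,1,0.05,0,0,60,1,0.05,0,0,60,0,0,0,0]'

```text
t: 4.8
eef_pos: [0.5676, 0.0187, 0.0293]
tool_rot: [0.0, 1.0, 0.023, 0.0]
contact_force: [-0.9, -0.0, 0.1]
gripper_width: 0.764
grasp_force: 0.0
```

Call:
carry_out --targets '[60,1,0.05,0,0,60,1,0.05,0,0,60,0,0,0,0]'

```text
t: 5.1
eef_pos: [0.5681, 0.0186, 0.029]
tool_rot: [0.0, 1.0, 0.024, -0.001]
contact_force: [-5.3, 0.0, 4.1]
gripper_width: 0.765
grasp_force: 2.6
```

Call:
carry_out --targets '[60,1,0.05,0,0,60,0.7,0.05,0,0,60,0,0,0,0]'

```text
t: 5.4
eef_pos: [0.568, 0.0186, 0.0287]
tool_rot: [0.001, 1.0, 0.024, -0.003]
contact_force: [-9.3, -0.4, 5.8]
gripper_width: 0.766
grasp_force: 4.6
```

The carton is firmly flush at 9 N. I retract and check.

Call:
carry_out --targets '[60,-6,-0.3,0,0,60,-6,-0.3,0,0,30,0,0,30,0,0,0,0,40,0,0,0,0,40,0,0,-20,-20,40,0,0,-25,-20,40,0,0,-20,0,10,0,0,0,0,0,0,0,0,0,0,0]'

```text
t: 6.4
eef_pos: [0.4951, -0.0212, 0.2285]
tool_rot: [0.0, 1.0, 0.023, 0.001]
contact_force: [0.1, 0.4, 0.4]
gripper_width: 1.0
grasp_force: 0.0
```

```bash
python3 - <<'E'
from h import *
snap('wrist','w3.png');o=bot.get_obs();print(o['eef_pos'],o['contact_force'])
E
```

```text
[ 0.49519702 -0.02092465  0.22784516] [0.46054018 0.16809483 0.41426364]
```

View pics/w3.png

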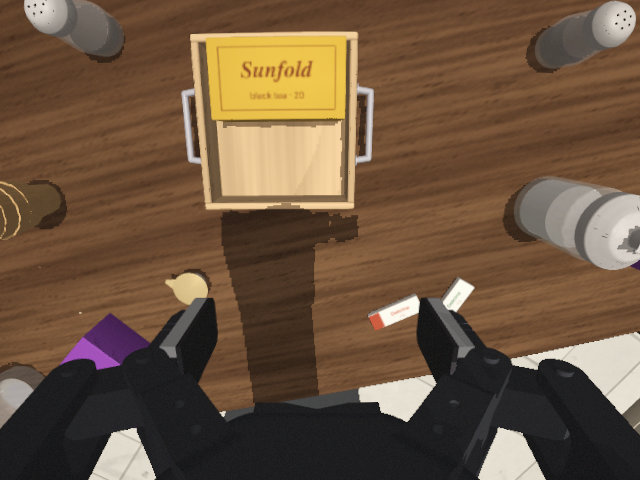

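The carton is flush and square at the far wall: its front edge runs (212,120)–(344,119), and the caddy rim corners are at (191,34), (358,32), (354,208) and (207,209). The gripper is open. Next I view the dispenser from beside it.

Call:
carry_out --targets '[0,1,-35,4,8.5,0,1,-35,4,8.5,0,1,-35,4,8.5,0,1,-35,4,8.5,0,1,-35,4,8.5,0,1,-35,4,8.5,0,1,-35,0,8.5,0,1,-35,0,8.5,0,1,-35,0,8.5,0,1,-35,0,8.5,0,2,-29,0,5,0,0,0,0,0,0,0,0,0,0]'

```text
t: 7.75
eef_pos: [0.5071, -0.4002, 0.2502]
tool_rot: [-0.001, 0.691, 0.723, 0.0]
contact_force: [-0.5, 0.3, -0.1]
gripper_width: 1.005
grasp_force: 0.0
```

```bash
python3 - <<'E'
from h import *
np.set_printoptions(precision=4,suppress=True)
snap('wrist','w4.png');o=bot.get_obs();print(o['eef_pos'],o['tool_rot'],o['q'])
P=px2w('w3.png',[(191,34),(358,32),(354,208),(207,209)],[.046]*4)[:,:2];ey=(P[0]+P[3]-P[1]-P[2]); ex=P[0]+P[1]-P[2]-P[3]
print(P.mean(0),np.arctan2(ex[1],ex[0]),np.arctan2(-ey[0],ey[1]))
P=px2w('w3.png',[(212,120),(344,119)],[.061]*2)[:,:2];print(P)
print('pred shaker',w2px('w4.png',[[.507,-.267,.115],[.507,-.267,0]]))
E
```

```text
[ 0.5075 -0.399   0.2507] [-0.0012  0.6903  0.7235  0.0005] [ 0.8938  0.4518 -0.4477  1.5823  0.2061  1.1569  0.4488]
[0.5742 0.0189] 0.0539401129429336 0.05212216234082825
[[ 0.5763  0.0735]
 [ 0.582  -0.0397]]
pred shaker [[324.8176  51.551 ]
 [322.4061  76.4226]]
```

View pics/w4.png

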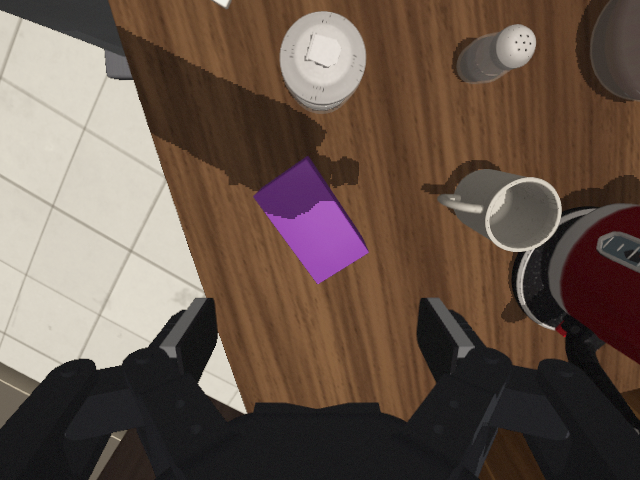

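The cap circle spans columns 280–366 and rows 12–97, so its centre is about (323,55). I work out its position and the wafer stack's from several views.

```bash
python3 - <<'E'
from h import *
np.set_printoptions(precision=4,suppress=True)
print(px2w('w4.png',[(323,55)]*2,[.105,.12]), px2w('w4.png',[(280,55),(366,55)],[.112]*2))
im=cv2.imread('pics/w4.png',0)[:130,250:400]
c=cv2.HoughCircles(cv2.medianBlur(im,3),cv2.HOUGH_GRADIENT,1,5,param1=120,param2=18,minRadius=36,maxRadius=48)
print(None if c is None else c[0][:5]+[250,0,0])
# silhouette columns: brightness profile at row 55
r=cv2.imread('pics/w4.png',0); print(r[55,272:290],r[55,356:376]); print(r[5:22,323])
E
```

```text
[[ 0.5059 -0.2674  0.105 ]
 [ 0.5058 -0.2704  0.12  ]] [[ 0.4739 -0.2702  0.112 ]
 [ 0.5377 -0.2672  0.112 ]]
[[322.5  52.5  41.6]
 [319.5  56.5  46.3]
 [322.5  61.5  41.9]
 [326.5  56.5  47.4]
 [325.5  65.5  36.4]]
[ 82  78  72  70  73  75  76 100 150 177 177 176 177 178 176 176 177 172] [176 183 183 184 182 183 182 181 181 152  95  80  76  76  74  71  71  68
  66  69]
[ 94  94  93  95  91  92 139 174 173 174 178 180 178 179 161 142 171]
```

Call:
carry_out --targets '[0,0,35,0,0,0,-0.5,35,0,0,0,-0.5,35,0,0,0,-0.5,26,0,0,0,0,0,-40,0,0,0,0,-40,0,0,0,0,-35,0,0,0,0,-30,0,0,0,0,-15,0,0,0,0,-10.5,0,0,0,0,0,0,0,0,0,0,0]'

```text
t: 9.0
eef_pos: [0.5063, -0.2691, 0.0829]
tool_rot: [0.001, 0.69, 0.724, 0.0]
contact_force: [0.1, -0.0, 0.2]
gripper_width: 0.997
grasp_force: 0.0
```

Call:
carry_out --targets '[80,0,0,0,0,100,0,0,0,0,140,0,0,0,0,140,0,0,0,0,140,0,0,0,0,140,0,0,0,0]' --newtons 35

```text
t: 9.6
eef_pos: [0.506, -0.2696, 0.0834]
tool_rot: [0.001, 0.691, 0.723, 0.0]
contact_force: [-1.5, 0.9, 5.9]
gripper_width: 0.739
grasp_force: 37.7
```

Call:
carry_out --targets '[140,0,0,5,0,140,0,0,10,0,140,0,0,20,0,140,0,0,25,0,140,0,0,20,0,140,0,0,5,0,140,0,0,0,0]' --newtons 45

```text
t: 10.3
eef_pos: [0.5056, -0.2693, 0.1676]
tool_rot: [0.001, 0.69, 0.723, 0.0]
contact_force: [-0.5, -0.2, -4.7]
gripper_width: 0.736
grasp_force: 50.7
```

Call:
carry_out --targets '[140,1,8,0,0,140,2.5,18,0,0,140,3.6,25,0,0,140,3.6,25,0,0,140,3.6,25,0,0,140,3.6,25,0,0,140,3.6,25,0,0,140,3.6,25,0,0,140,3.6,25,0,0,140,3.6,25,0,0,140,2.9,20,0,0,140,1.5,10,0,0,140,0,0,0,0,140,0,0,0,0,140,0,0,0,0]'

```text
t: 11.8
eef_pos: [0.5417, -0.0148, 0.1664]
tool_rot: [-0.0, 0.691, 0.723, -0.001]
contact_force: [0.6, -0.1, -4.2]
gripper_width: 0.731
grasp_force: 50.6
```

```bash
python3 - <<'E'
from h import *
o=bot.get_obs();print(o['eef_pos'],o['tool_rot'],o['contact_force'],o['torque'],o['gripper_width'])
snap('wrist','w5.png');snap('top','top5.png');snap('scene','scene5.png')
a=cv2.imread('pics/w5.png');b=cv2.imread('pics/scene5.png')[140:340,200:430]
cv2.imwrite('pics/c5.png',cv2.hconcat([cv2.resize(a,(360,270)),cv2.resize(b,(310,270))]))
E
```

```text
[ 0.54174117 -0.01481041  0.16642586] [-2.18952204e-05  6.91116614e-01  7.22743027e-01 -5.84849307e-04] [ 0.56730866 -0.14541433 -4.16706939] [-0.001513    0.00596208 -0.00902956] 0.7309153999289821
```

The dispenser is held (4.2 N). I trim the position, lower it to just above the rim, then go on down with force checks.

Call:
carry_out --targets '[140,1.4,3,0,0,140,0,0,-10,0,140,0,0,-15,0,140,0,0,-5,0,140,0,0,0,0,140,0,0,0,0]'

```text
t: 12.55
eef_pos: [0.5434, -0.0101, 0.1365]
tool_rot: [-0.0, 0.69, 0.723, -0.0]
contact_force: [0.5, 0.7, -3.5]
gripper_width: 0.729
grasp_force: 50.7
```

Call:
carry_out --targets '[140,0,0,-5,0,140,0,0,-5,0,140,0,0,-5,0,140,0,0,0,0]'

```text
t: 12.95
eef_pos: [0.5429, -0.0103, 0.121]
tool_rot: [-0.001, 0.69, 0.723, -0.0]
contact_force: [-0.1, -0.3, -3.8]
gripper_width: 0.733
grasp_force: 50.7
```

Call:
carry_out --targets '[140,0,-1.3,-5,0,140,0,0,-6,0,140,0,0,-6,0,140,0,0,-5,0,140,0,0,-4,0,140,0,0,0,0]'

```text
t: 13.55
eef_pos: [0.543, -0.0114, 0.0951]
tool_rot: [-0.0, 0.69, 0.724, -0.0]
contact_force: [-0.7, -0.2, -4.7]
gripper_width: 0.734
grasp_force: 50.7
```

Call:
carry_out --targets '[140,0,0,-2,0,140,0,0,-2,0,140,0,0,0,0]'

```text
t: 13.85
eef_pos: [0.5434, -0.0115, 0.0917]
tool_rot: [-0.0, 0.69, 0.723, -0.0]
contact_force: [-0.1, 0.1, -4.4]
gripper_width: 0.735
grasp_force: 50.7
```

Call:
carry_out --targets '[140,0,0,-1,0,140,0,0,-1,0,140,0,0,0,0]'

```text
t: 14.15
eef_pos: [0.5434, -0.0115, 0.0898]
tool_rot: [-0.0, 0.69, 0.723, -0.0]
contact_force: [-0.4, 0.3, -4.1]
gripper_width: 0.733
grasp_force: 50.7
```

Call:
carry_out --targets '[140,0,0,-1,0,140,0,0,0,0]'

```text
t: 14.35
eef_pos: [0.5435, -0.0114, 0.0896]
tool_rot: [0.0, 0.69, 0.723, -0.0]
contact_force: [-2.4, -0.8, 4.4]
gripper_width: 0.734
grasp_force: 51.7
```

Touchdown. I release gently and rise.

Call:
carry_out --targets '[60,0,0,0,0,45,0,0,0,0,20,0,0,0,0,0,0,0,0,0,0,0,0,0,0,0,0,0,10,0,0,0,0,25,0,0,0,0,40,0,0,0,0,45,0,0,0,0,40,0,0,-10,30,0,0,0,-15,40,0,0,0,-15,40,0,0,0,-10,35,0,0,0,0,0,0,0,0,0,0,0,0]'

```text
t: 15.95
eef_pos: [0.4933, 0.1343, 0.2495]
tool_rot: [0.0, 0.69, 0.724, 0.0]
contact_force: [0.2, -0.5, -0.4]
gripper_width: 1.003
grasp_force: 0.0
```

```bash
python3 - <<'E'
from h import *
np.set_printoptions(precision=4,suppress=True)
snap('wrist','w6.png');o=bot.get_obs();print(o['eef_pos'],o['tool_rot'])
print(w2px('w6.png',[[.49,.276,.116],[.49,.276,0]]))
snap('top','top6.png')
im=cv2.imread('pics/w6.png');b=cv2.imread('pics/top6.png')[180:260,215:355]
cv2.imwrite('pics/c6.png',cv2.vconcat([cv2.resize(im[:260],(640,260)),cv2.resize(b,(595,340),interpolation=cv2.INTER_CUBIC)[:, :].copy() if 0 else cv2.copyMakeBorder(cv2.resize(b,(595,340),interpolation=cv2.INTER_CUBIC),0,0,0,45,0)]))
E
```

```text
[0.4937 0.133  0.2493] [0.0004 0.6904 0.7234 0.    ]
[[321.4677  37.4289]
 [319.8038  66.7075]]
```

View pics/c6.png

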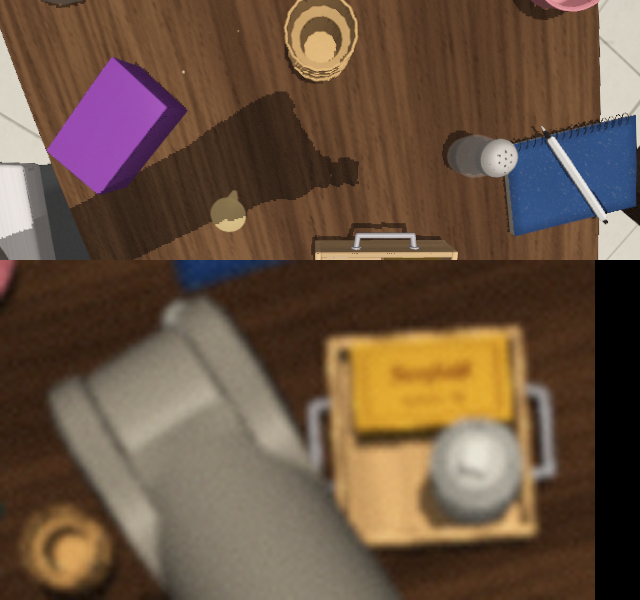

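The wafer rim in the wrist view (upper part) spans columns 285–357 with its centre at about (321,36), matching the estimate (0.490, 0.276). The top crop below it shows the dispenser standing in the caddy's right end at (477,468), with the carton flush. Now the wafer stack.

Call:
carry_out --targets '[0,-1,35,0,0,0,-1,35,0,0,0,-1,35,0,0,0,-0.5,35,0,0,0,0,3,0,0,0,0,0,-40,0,0,0,0,-40,0,0,0,0,-35,0,0,0,0,-30,0,0,0,0,-15,0,0,0,0,-10,0,0,0,0,0,0,0,0,0,0,0]'

```text
t: 17.35
eef_pos: [0.4908, 0.2769, 0.08]
tool_rot: [0.0, 0.691, 0.723, 0.001]
contact_force: [0.7, 0.1, -0.1]
gripper_width: 1.001
grasp_force: 0.0
```

Call:
carry_out --targets '[60,0,0,0,0,90,0,0,0,0,110,0,0,0,0,130,0,0,0,0,130,0,0,0,0,130,0,0,0,0,130,0,0,0,0]' --newtons 20

```text
t: 18.05
eef_pos: [0.4904, 0.2771, 0.0798]
tool_rot: [0.0, 0.69, 0.724, 0.001]
contact_force: [-0.6, -0.7, 6.6]
gripper_width: 0.588
grasp_force: 20.3
```

Call:
carry_out --targets '[130,0,0,5,0,130,0,0,10,0,130,0,0,20,0,130,0,0,25,0,130,0,0,20,0,130,0,0,10,0,130,0,0,0,0]' --newtons 25

```text
t: 18.75
eef_pos: [0.4907, 0.2771, 0.1704]
tool_rot: [0.001, 0.69, 0.723, 0.001]
contact_force: [0.1, -0.5, -1.0]
gripper_width: 0.587
grasp_force: 26.2
```

```bash
python3 - <<'E'
from h import *
np.set_printoptions(precision=4,suppress=True)
p=px2w('top6.png',[(215+477.5/4.25-.4,180+208/4.25-.4)]*2,[.118,.13])[:,:2];c,s=np.cos(.05),np.sin(.05)
d=p-[.5742,.019];print(p,d@np.array([[c,-s],[s,c]]))
o=bot.get_obs();print(o['eef_pos'],o['contact_force'],o['gripper_width'])
E
```

```text
[[ 0.5392 -0.0157]
 [ 0.5374 -0.0155]] [[-0.0367 -0.0329]
 [-0.0385 -0.0326]]
[0.4907 0.2771 0.1704] [ 0.0665 -0.4509 -0.9504] 0.5869720313562965
```

Call:
carry_out --targets '[130,2.2,-10,0,0,130,4.5,-20,0,0,130,5.5,-25,0,0,130,5.5,-25,0,0,130,5.5,-25,0,0,130,5.5,-25,0,0,130,5.5,-25,0,0,130,5.5,-25,0,0,130,4.5,-20,0,0,130,3,-12,0,0,130,2,-8,0,0,130,0,-2,0,0,130,0,0,0,0,130,0,0,0,0]'

```text
t: 20.15
eef_pos: [0.5389, 0.0558, 0.1689]
tool_rot: [-0.0, 0.69, 0.724, 0.0]
contact_force: [-0.6, 0.0, -0.2]
gripper_width: 0.583
grasp_force: 26.2
```

```bash
python3 - <<'E'
from h import *
o=bot.get_obs();print(o['eef_pos'],o['contact_force'],o['gripper_width'])
E
```

```text
[0.5389246  0.05575902 0.16885513] [-0.58741062  0.0368827  -0.21766345] 0.5828233741973319
```

Call:
carry_out --targets '[130,0.8,-0.6,-8,0,130,0,0,-10,0,130,0,0,-10,0,130,0,0,-7,0,130,0,0,0,0,130,0,0,-5,0,130,0,0,-5,0,130,0,0,-5,0,130,0,0,0,0]'

```text
t: 21.05
eef_pos: [0.5395, 0.0538, 0.1181]
tool_rot: [-0.0, 0.69, 0.723, -0.0]
contact_force: [1.2, 0.0, -0.9]
gripper_width: 0.579
grasp_force: 26.2
```

Call:
carry_out --targets '[130,0,0,-7,0,130,0,0,-7,0,130,0,0,-7,0,130,0,0,-5,0,130,0,0,-3,0,130,0,0,0,0]'

```text
t: 21.65
eef_pos: [0.5397, 0.0539, 0.0893]
tool_rot: [-0.0, 0.69, 0.723, -0.0]
contact_force: [-0.6, 0.5, -0.0]
gripper_width: 0.582
grasp_force: 26.2
```

Call:
carry_out --targets '[130,0,0,-1,0,130,0,0,-1,0,130,0,0,0,0]'

```text
t: 21.95
eef_pos: [0.54, 0.0539, 0.0879]
tool_rot: [0.0, 0.69, 0.723, 0.0]
contact_force: [0.3, 0.3, -0.7]
gripper_width: 0.578
grasp_force: 26.2
```

Call:
carry_out --targets '[130,0,0,-1,0,130,0,0,-1,0,130,0,0,0,0]'

```text
t: 22.25
eef_pos: [0.5401, 0.054, 0.0859]
tool_rot: [0.0, 0.69, 0.723, 0.0]
contact_force: [0.5, -0.1, 0.2]
gripper_width: 0.578
grasp_force: 26.3
```

Call:
carry_out --targets '[130,0,0,-1,0,130,0,0,0,0]'

```text
t: 22.45
eef_pos: [0.5401, 0.0541, 0.0858]
tool_rot: [0.0, 0.69, 0.723, -0.0]
contact_force: [-2.4, -0.1, 9.9]
gripper_width: 0.581
grasp_force: 27.4
```

Call:
carry_out --targets '[130,0,0,-0.7,0,130,0,0,0,0]'

```text
t: 22.65
eef_pos: [0.5402, 0.0541, 0.0858]
tool_rot: [0.001, 0.69, 0.723, -0.0]
contact_force: [-5.5, -1.0, 16.6]
gripper_width: 0.58
grasp_force: 28.1
```

Touchdown. I relieve the load, release and retreat.

Call:
carry_out --targets '[130,0,0,1,0,98,0,0,0,0,80,0,0,0,0,50,0,0,0,0,20,0,0,0,0,0,0,0,0,0,0,0,0,0,0,0,0,0,10,0,0,0,0,25,0,0,0,0,40,0,0,0,0,45,0,0,0,0,45,0,0,-20,-40,10,0,0,-10,-45,0,0,0,-10,-45,0,0,0,-10,-45,0,0,0,0,-45,0,0,0,0,0,0,0]'

```text
t: 24.45
eef_pos: [0.4886, -0.1734, 0.2605]
tool_rot: [0.001, 0.694, 0.72, -0.001]
contact_force: [-0.1, 1.1, 0.1]
gripper_width: 1.001
grasp_force: 0.0
```

```bash
python3 - <<'E'
from h import *
np.set_printoptions(precision=3,suppress=True)
for n in('wrist','top','scene'): snap(n,n[0]+'end.png')
o=bot.get_obs();print(o['t'],o['eef_pos'],o['contact_force'])
c,s=np.cos(.05),np.sin(.05)
A=np.array([[c,-s],[s,c]])
# expected outlines: upright objects drawn over the scene view, compared by crop statistics
im=cv2.imread('pics/wend.png');hsv=cv2.cvtColor(im,cv2.COLOR_BGR2HSV)
m=cv2.inRange(hsv,(20,150,80),(32,255,255));cn=max(cv2.findContours(m,0,2)[0],key=cv2.contourArea)
print('yellow',cv2.minAreaRect(cn),cv2.contourArea(cn))
W=lambda l:np.r_[np.array([.5742,.019])+A@np.array(l[:2]),l[2]]
for nm,x,y,h in(('shaker',-.0325,-.028,.143),('wafer',-.0325,.0365,.122)):
    print(nm,w2px('wend.png',[W((x,y,.006)),W((x,y,h))]),w2px('send.png',[W((x,y,.006)),W((x,y,h))]))
E
```

```text
24.6 [ 0.49  -0.165  0.261] [ 0.549  0.32  -0.45 ]
yellow ((455.5, 38.5), (77.0, 89.0), 90.0) 4760.5
shaker [[374.477  47.532]
 [407.35    0.215]] [[313.656 246.912]
 [312.17  207.361]]
wafer [[376.031 -21.946]
 [403.411 -91.642]] [[294.38  260.462]
 [291.418 227.688]]
```

The picture allowance is spent, so I check uprightness numerically. I compare the original scene picture with the current one and the expected silhouettes.

```bash
python3 - <<'E'
from h import *
np.set_printoptions(precision=1,suppress=True,linewidth=150)
c,s=np.cos(.05),np.sin(.05);A=np.array([[c,-s],[s,c]])
W=lambda x,y,z:np.r_[np.array([.5742,.019])+A@np.array([x,y]),z]
d=cv2.absdiff(cv2.imread('pics/send.png'),cv2.imread('pics/scene0.png')).max(2)
m=(d>22).astype(np.uint8)
t=np.linspace(0,2*np.pi,60)
for f in('send.png',):
  q=[]
  for x,y,prof in((-.0325,-.028,[(0,.034),(.11,.034),(.137,.015)]),(-.0325,.0365,[(0,.02),(.116,.027)])):
    P=[W(x+r*np.cos(a),y+r*np.sin(a),.006+z) for z,r in prof for a in t]
    q.append(cv2.convexHull(w2px(f,P).astype(np.float32)).astype(int))
pm=np.zeros(m.shape,np.uint8);cv2.fillPoly(pm,q[:1],1);cv2.fillPoly(pm,q[1:],2)
for v in range(194,276,3):
    print(v,''.join('.#12AB'[(m[v,u]*1 if pm[v,u]==0 else (2+pm[v,u]-1 if m[v,u]==0 else 4+pm[v,u]-1))] for u in range(260,350)))
# wafer/ shaker in top view: mask of changes in caddy area
d=cv2.absdiff(cv2.imread('pics/tend.png'),cv2.imread('pics/top0.png')).max(2)
print('arm over caddy in top?',(d[195:248,292:342]>60).mean())
E
```

```text
194 ..........................................................................................
197 ..........................................................................................
200 ..........................................................................................
203 ................................................111AAAA11.................................
206 ................................######......111AAAAAAAAAAAA11.............................
209 ............................#############AAAAAAAAAAAAAAAAAAAAAAAA.........................
212 .......................################AAAAAAAAAAAAAAAAAAAAAAAAAAAA.......................
215 ..................####################AAAAAAAAAAAAAAAAAAAAAAAAAAAAA#......................
218 .............#######################.11AAAAAAAAAAAAAAAA11AAAAAAAAAA#......................
221 .........##############BBBBBBB2BBBBBB22BBAAAAAAAAAAAAAAAAAA11AAAAAA#......................
224 ....################BBB222BBBBBBBBBBBBBBBBBAAAAAAAAAAAAAAAAAAAAAA1A#......................
227 ###################BB2BBBBBBBBBBBBBBBBBBBBBBAAAAAAA
[... 901 characters left out ...]
...................####222BBBBBBBBBB22BBB.##.....111111.................................
260 ........................##BBB2BBBBB22BBBBB2...............................................
263 ..........................22222222BBB22222................................................
266 ..............................22222222....................................................
269 ..........................................................................................
272 ..........................................................................................
275 ..........................................................................................
arm over caddy in top? 0.3690566037735849
```

Both silhouettes match the upright predictions within a pixel or so, so I hand in.

```bash
python3 -c "
from h import *
print(bot.hand_in())"
```

```text
the job is handed in; nothing more can be done
None
```

I handed the job in at about 25 s: the carton is flush against the far handle-free wall, and my last camera check showed the sugar dispenser and wafer stack upright in the freed row. The hand-in gave no verdict.

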